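# Take the temperature of two dishes on sloping stands

## Task

Take the thermometer from its sloping rest and point its nose at the middle of the dish on the taller, steeper stand, square to the dish and about 5 cm from it, keeping it still there for a good second and a half; then do the same with the dish on the lower stand. Finally lay the thermometer gently back in its rest, nose down as it was, and let go. Do not touch the stands or dishes and leave the glassware standing where it is.

Things in the scene. Friction and masses are not known exactly. Their poses are not given: they have to be found in the camera images.
- thermometer: Hand-held thermometer, 155 mm long, 0.16 kg, lying nose down in its rest. Origin: centre of the flat nose; +z runs up its axis to the handle end, so it looks along -z. Grey head: z 0 to 60, x -20 to 20, y -22 to 22 mm. White handle: z 60 to 155, x -20 to 10, y -15 to 15 mm. The trigger is on the +x side; the flat -x side lies on the bed of the rest.
- window (a point): The point on the thermometer's nose, in the middle of the window; the same as the thermometer's origin and axes.
- grip (a point): Point to grip on the free part of the handle, at (-5, 0, 126) mm in the thermometer's frame, same axes; gripped across y (30 mm wide). In the rest the handle stands free above the bed from z = 92 to its end at 155 mm.
- rest_bed: Bed of the rest, an aluminium trough; its frame is that of the thermometer when home: +z up the slope, leaning 35 degrees from vertical to the rest's front, +x out of the bed. Back board: face at x -20, z -10 to 92, y -32 to 32 mm. Side cheeks: inner faces at y +-27 (5 mm play each side), up to x 6, z -10 to 60 mm. Two tabs carry the nose at z 0, out to x 10 mm.
- tall_stand_spot (a point): Middle of the upper face of the dish (101 mm wide, shallow, rim 5 mm above this point) clamped on the taller, steeper stand. +z is square out of the dish, leaning 42 degrees from vertical to the stand's front; y is level. About 96 mm above the worktop, 10 mm in front of the stand's centre.
- low_stand_spot (a point): Middle of the upper face of the covered dish (93 mm wide) clamped on the lower stand. +z is square out of the dish, leaning 25 degrees from vertical to the stand's front; y is level. About 70 mm above the worktop, 7 mm in front of the stand's centre.
- tall_stand: The taller, steeper fixed stand; origin on the worktop under its centre, its front faces -x. Base 135 x 114 mm; two thin posts 63 mm behind the centre carry, at 245 mm height, a clear hood 112 mm wide that covers from 20 to 67 mm behind the centre.
- low_stand: The lower fixed stand; origin on the worktop under its centre, its front faces -x. Base 135 x 114 mm; two thin posts 63 mm behind the centre carry, at 235 mm height, a clear hood 112 mm wide that covers from 28 to 67 mm behind the centre.
- rest: The fixed rest of the thermometer; origin on the worktop, its front faces -x. Dark base plate from 60 mm in front to 80 mm behind the origin, 100 mm wide, 8 mm thick. The origin of rest_bed lies at (30, 0, 35) mm in it.
- cylinder: Glass measuring cylinder, 240 mm tall, column 30 mm and foot 60 mm across, loose bystander; origin at the centre of its foot.
- flask: Glass volumetric flask, 183 mm tall, 79 mm across the bulb, long neck, loose bystander; origin at the centre of its underside.
- conical: Glass conical flask, 104 mm tall, 61 mm across, loose bystander; origin at the centre of its underside.
There are look-alikes about, which are no part of the job. Leave any blue or pink look-alike of the thermometer alone.

How it is judged:
On the way, in this order (a step that is already met when the one before it is completed fails the run):
1. thermometer held still, square to and over the middle of the dish on the taller stand, nose 25 to 80 mm from it, for 1 s (x of window in the frame of tall_stand_spot between -0.015 and 0.015 m and y of window in the frame of tall_stand_spot between -0.015 and 0.015 m and z of window in the frame of tall_stand_spot between 0.025 and 0.08 m and angle between the z axis of thermometer and the z axis of tall_stand_spot, either way round below 0.2 rad and linear speed of thermometer below 0.03 m/s and angular speed of thermometer below 0.2 rad/s), for 1 s.
2. then the same at the dish on the lower stand, for 1 s (x of window in the frame of low_stand_spot between -0.015 and 0.015 m and y of window in the frame of low_stand_spot between -0.015 and 0.015 m and z of window in the frame of low_stand_spot between 0.025 and 0.08 m and angle between the z axis of thermometer and the z axis of low_stand_spot, either way round below 0.2 rad and linear speed of thermometer below 0.03 m/s and angular speed of thermometer below 0.2 rad/s), for 1 s.
At the end, for the whole second after the job is handed in: The thermometer lies at rest in its rest, nose within 12 mm of home, lying square in the trough (axis within 0.12 rad, sides within 0.2 rad), let go; all glassware stands upright (within 0.1 rad) (distance between window and rest_bed below 0.012 m and angle between the z axis of thermometer and the z axis of rest_bed, either way round below 0.12 rad and angle between the x axis of thermometer and the x axis of rest_bed, either way round below 0.2 rad and contact force between thermometer and rest above 0.2 N and linear speed of thermometer below 0.02 m/s and angle between each of cylinder, flask, conical's own z axis and vertical below 0.1 rad); the robot touches nothing.
It fails at once if a stand or its dish is touched (over 2 N) (contact force between any of tall_stand, low_stand and anything else above 2 N).
It fails at once if glassware shifted by more than 25 mm or tipped (distance of any of cylinder, flask, conical from where it was at the start of the episode above 0.025 m or angle between any of cylinder, flask, conical's own z axis and vertical above 0.4 rad).
It fails at once if the thermometer is dropped (falls freely, over 0.45 m/s with no finger on it) (linear speed of thermometer above 0.45 m/s and contact force between thermometer and the fingers below 0.1 N).
It also fails if it takes over 69 s, if anything falls off the work surface, if the arm or the gripper's body presses on something with over 40 N, if the wrist force passes 120 N, or if a joint passes its speed limit or range.

## Robot

A 6-joint arm with a two-finger parallel gripper is mounted at the origin on a cart in front of the work surface, level with it; the furniture and walls round the work are solid. World frame = base frame: x ahead of the robot, y to its left, z up, the work surface at z = 0. Lengths are in m, angles in rad, forces in N, time in s.
With the tool pointing down it reaches from about 0.225 to 0.875 m from the base axis. Payload 3.4 kg.
Tool frame: the origin (TCP) lies where the fingers leave the gripper's body, on its centre line; the fingertips stand 73 mm ahead of it and the grasp point (between the pads) lies 54 mm ahead of it (manip.pinch_z is the distance from the TCP to the grasp point, in m); z points along the fingers, y is the line along which they close (so a half turn about z gives the same grasp; the last joint's range is limited). The gripper opens to 85 mm and grips with 20 to 120 N. Pads are 22 mm wide; open, the fingers measure 114 mm over their backs; the gripper's body (76 mm by 85 mm) begins 54 mm behind the grasp point. The pads swing forward as they close: fully open they stand 13 mm farther back than shut.
Start: joints at [1.067, 0.276, 1.505, -0, 1.361, -0.121], TCP at [0.215, 0.533, 0.304] pointing down, gripper open.
Joint ranges: [-2.89, 2.89], [-0.75, 2.08], [0.22, 2.7], [-1.18, 4.32], [0.11, 2.71], [-2.7, 2.7]. Speed limits (rad/s): [2.57, 2.57, 3.14, 3.14, 3.14, 3.14].

## Interface

Orientations are given as a unit quaternion [w, x, y, z].
In Python, from rig import readout, imaging, manip gives the robot as it stands. The module is installed in compiled form; this text tells all that it offers.
- The arm moves only by the tool servo_tool, never from a script. Its argument "moves" is a list of rows, each an object with "dp": the shift along the tool's x, y, z in units of 0.2 m (1.0 is 0.2 m), a list of three; "delta_rot": the turn, a rotation vector about the tool's x, y, z in units of 0.1 rad (1.0 is 0.1 rad), a list of three; "fingers": the opening, from 0 (shut) to 1 (fully open). In form: [{"dp": [dx, dy, dz], "delta_rot": [wx, wy, wz], "fingers": fingers}, ...]. A call has 1 to 5 rows; each row shifts and turns the commanded pose from where the row before left it, along the tool's axes as they then stand; what a row does not reach is not made up. A row lasts 1/10 s, in which the tool goes at most 50 mm and 8.59 degrees, less where a joint would pass 70% of its speed; a pose out of reach is approached as far as the arm can. A call with a number of a shift or a turn outside -1 to 1 is refused whole. A call with a gripper value outside its range is refused whole. The fingers move at their own pace and stop on an object; "force" is the grip in N (left out, the last holds). Time passes only in rows, so rows that do not move let the fingers close. It gives the time, the measured TCP pose, the force, the opening and the grip force at its end, in the units of the state.
- readout.get_state(): the state, without advancing time (a new reading comes with each control period).
- imaging.get_image(name): name is "scene" or "top"; returns (picture, depth): 400x640x3 uint8, red, green, blue; 400x640 float32, m along the optical axis (not along the pixel's ray), 0 where there is no reading.
- imaging.calibration(name): a dict with "intrinsics" (3x3 intrinsics, pixels), "dist" ([k1, k2, p1, p2, k3] as OpenCV has them; the pictures are not rectified), "R" (3x3) and "t" (3): a world point X has camera coordinates R X + t. Camera axes: x right, y down, z forward; pixel columns grow to the right and rows downward; lengths in m; the calibration is good to about 2 mm. A picture is of the moment at which its call begins. calibration takes no time and is no camera call.
- manip.sign_off(): hands the job in; it is judged then, once.
The state is a dict: "clock": time; "qpos": joint angles; "qd": joint speeds; "effort": joint torques, N m; "position": TCP position; "ee_rot": TCP orientation; "contact_force": force on the tool from outside, world axes, zero at the start; "moment": the same for the moment, N m; "width": finger opening in m; "gripper_force": force on a finger pad.
Only numpy, scipy, OpenCV 4.12 (cv2) and the standard library are available. Lean on these libraries where they do the work, as an engineer would, in place of code of your own. Each camera call takes 0.05 s, during which the arm holds its last target. There are 200 camera calls.

## Working session

There is one attempt and no reset: what is moved stays moved. The work goes in short steps, Python scripts to look and compute and a tool call to move; the robot and the scene stay as the last step left them, time stands still between calls to the robot, and variables do not carry over. Pictures are saved under pics/ and viewed, at most 10 in all, crops included, and the job is handed in when it is done.

Besides the shell and the picture viewer there is one more tool, called after "Call:" as name(argument=value, ...), one argument or row to a line, values as JSON. servo_tool: Moves the arm, as the interface text tells. Its arguments: {"type":"object","properties":{"moves":{"type":"array"},"force":{"type":"number"}},"required":["moves"]}

```bash
mkdir -p pics; python3 - <<'E'
from rig import readout, imaging, manip
import numpy as np,cv2
for n in("scene","top"):
    im,d=imaging.get_image(n);c=imaging.calibration(n)
    np.savez(n+".npz",im=im,d=d,**{k:np.array(v) for k,v in c.items()})
    cv2.imwrite(f"pics/{n}0.png",im[:,:,::-1]); print(n,c)
print(readout.get_state())
E
```

```text
scene {'intrinsics': array([[369.32848722,   0.        , 325.64545179],
       [  0.        , 369.32848722, 196.12091277],
       [  0.        ,   0.        ,   1.        ]]), 'dist': array([-0.02948074,  0.        ,  0.        ,  0.        ,  0.        ]), 'R': array([[ 0.49044507, -0.87127362, -0.01859874],
       [-0.55585963, -0.2963174 , -0.77666986],
       [ 0.67118083,  0.39125219, -0.62963324]]), 't': array([-0.2046549 ,  0.44849829,  0.84437327])}
top {'intrinsics': array([[444.60745282,   0.        , 317.88869189],
       [  0.        , 444.60745282, 197.15145659],
       [  0.        ,   0.        ,   1.        ]]), 'dist': array([-0.1266543,  0.       ,  0.       ,  0.       ,  0.       ]), 'R': array([[-0.01232238, -0.99985988, -0.01133076],
       [-0.99504682,  0.01337933, -0.09850289],
       [ 0.09864068,  0.01006085, -0.99507226]]), 't': array([0.08569943, 0.54555248, 1.62417938])}
{'clock': 0.1, 'qpos': array([ 1.06699379e+00,  2.76567209e-01,  1.50598119e+00, -8.36609278e-06,
        1.36068605e+00, -1.21002339e-01]), 'qd': array([-0.00018291, -0.0023192 , -0.00064888, -0.00081774,  0.00183451,
        0.00196595]), 'effort': array([ 2.12233717e-03, -4.17698014e+01, -2.46403581e+01, -2.99542726e-04,
        5.84758542e-03, -4.41373999e-06]), 'position': array([0.21462121, 0.53308744, 0.30311598]), 'ee_rot': array([-2.48407139e-04,  1.90232690e-01,  9.81738687e-01, -7.82422117e-04]), 'contact_force': array([-0.34633754, -0.4852785 , -0.01584943]), 'moment': array([0.02373232, 0.03193769, 0.01698144]), 'gripper_force': 0.0, 'width': 0.08496758595081814}
```

View pics/scene0.png

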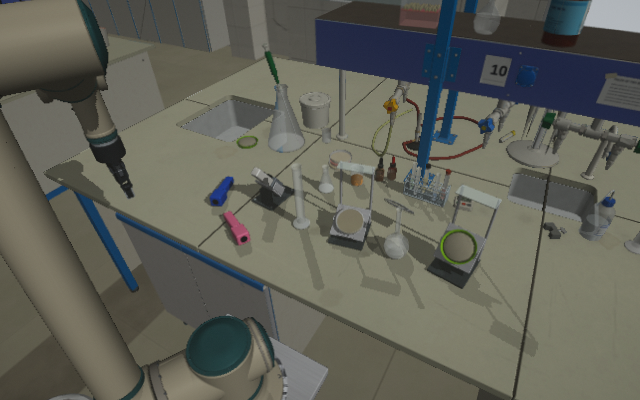

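View pics/top0.png

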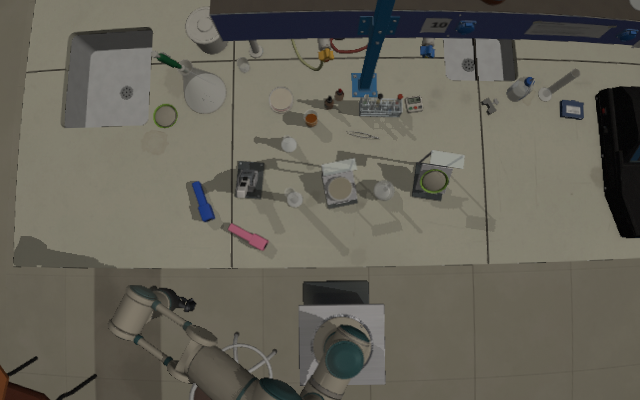

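The scene view shows the rest with the white and grey thermometer at (272,188). The look-alikes are blue at (221,190) and pink at (237,228). The stands are at (350,225) and (457,250), the cylinder at (300,200), the volumetric flask at (396,243) and the conical at (326,178). In the top view the rest is at (249,180) and the stands at (340,188) and (433,180).

```bash
cat > h.py <<'E'
import numpy as np,cv2
def load(n):
    return dict(np.load(n+".npz"))
def cloud(c):
    h,w=c['d'].shape
    u,v=np.meshgrid(np.arange(w),np.arange(h))
    p=cv2.undistortPoints(np.stack([u,v],-1).reshape(-1,1,2).astype(np.float64),c['intrinsics'],c['dist']).reshape(h,w,2)
    d=c['d'].astype(float)
    X=np.dstack([p[...,0]*d,p[...,1]*d,d])
    return (X-c['t'])@c['R']
def proj(c,X):
    r,_=cv2.Rodrigues(c['R'])
    return cv2.projectPoints(np.atleast_2d(X).astype(float),r,c['t'],c['intrinsics'],c['dist'])[0].reshape(-1,2)
E
python3 - <<'E'
from h import *
for n,boxes in(("top",dict(rest=(230,155,270,205),A=(315,150,365,215),B=(408,145,470,205),cyl=(282,185,306,212),fl=(370,175,400,205),con=(278,132,302,156))),):
    c=load(n);P=cloud(c)
    for k,(a,b,e,f) in boxes.items():
        q=P[b:f,a:e][::3,::3]
        print(k);
        print("z mm"); print((q[...,2]*1000).astype(int))
c=load("top");P=cloud(c)
for nm,(u,v) in dict(A=(340,189),B=(433,181)).items():
    q=P[v-9:v+10,u-9:u+10].reshape(-1,3)
    # robust plane
    for _ in range(5):
        m=q.mean(0);n=np.linalg.svd(q-m)[2][2];r=(q-m)@n;q=q[abs(r)<max(.004,1.5*r.std())]
    n*=np.sign(n[2]);print(nm,m,n,np.degrees(np.arccos(n[2])),np.degrees(np.arctan2(n[1],n[0])),len(q),r.std())
def crop(n,b,s):
    im=load(n)['im'][b[1]:b[3],b[0]:b[2],::-1];return cv2.resize(im,None,fx=s,fy=s,interpolation=cv2.INTER_CUBIC)
a=crop("scene",(205,150,305,250),4);b=crop("top",(190,140,290,240),4)
cv2.imwrite("pics/c1.png",np.hstack([a,b]))
a=crop("scene",(310,150,510,290),2);b=crop("top",(300,140,480,220),2)
b=cv2.copyMakeBorder(b,0,120,0,40,0)[:280];cv2.imwrite("pics/c2.png",cv2.resize(np.hstack([a,b]),(800,280)))
E
```

```text
rest
z mm
[[ -3   0   1   2  -1  -4   0   2  -8   6  -4   3   0  -1]
 [  3   0  -9  -2  -4   5  -4   0   7  -5  -3  -5   3   0]
 [ -2   3   0  13   5   5  -1  -4  -3   0  -5   3  -6   0]
 [  2  -5   0  17   7   5   4  10  11   2   5   5   4   5]
 [ -3   2  -2   6   0  10  11   9  10   6   6  12   3   6]
 [  6   0  -3   2  39  64  56  52  53   3   1   1   0   7]
 [ -2   0  -9   8  72  82  82  73  53  35   7  13   1   0]
 [  3   0   0  74  96  96  92  92  46  37   1  13   3   2]
 [  2   2   5  74  92 113  95  90  86  28   5   2   1   3]
 [  1   1   3  68 114 107 106  78  75   0  10   0   5  -2]
 [  9   3   9 137 135 136 106  67  74  11   9  -2   0   2]
 [  2  -3  84 154 153 146 115  88  79  14   9   2   0  -5]
 [  7   1   5 162 162 158 100 102  35   1  10  -1  -3   1]
 [  1  -4   5 162 162 155   4   2   9   6  11  -9  -2  -7]
 [  0  -3   4 155 156   9   8   9   2   8   6   5   2   0]
 [-11  -6  -4  -3   0   0  -4   3   9  -9   4   5   1  -1]
 [ -6   0   0   2   0  -2   0  -3   2  -7  -1   4   3   0]]
A
z mm
[[  -6   -8    2   -2   -2    0   -2    1    0    2    0   -1    1   -2
     6 
[... 4906 characters left out ...]
 4   -4    0]
 [   0    0   -3   -1   -4   -4    6   -6   -6   -1]]
con
z mm
[[   0    2    2   -8    0    0   -1   -6]
 [  -2   -5   -6  101    1   10   11    0]
 [  -6   -1   92    0   48    0   -3   -5]
 [  -9    8   95   14   67   34   -2    2]
 [   0   25   53   60   55   39    5   -4]
 [  -1    5   34   43   38   27    2    6]
 [  -3  -10   14   25   23    6    0 1670]
 [ -10    0    0    0   -5   -2    1   -4]]
A [ 0.56812872 -0.00190793  0.09486684] [0.72608753 0.68526544 0.05664079] 86.75298428390815 43.343234255924315 154 0.007907757430428307
B [ 0.59065466 -0.33641843  0.09803128] [-0.65437444  0.15154019  0.74083039] 42.197799705703716 166.96127282674425 251 0.0020661332934538835
```

View pics/c1.png

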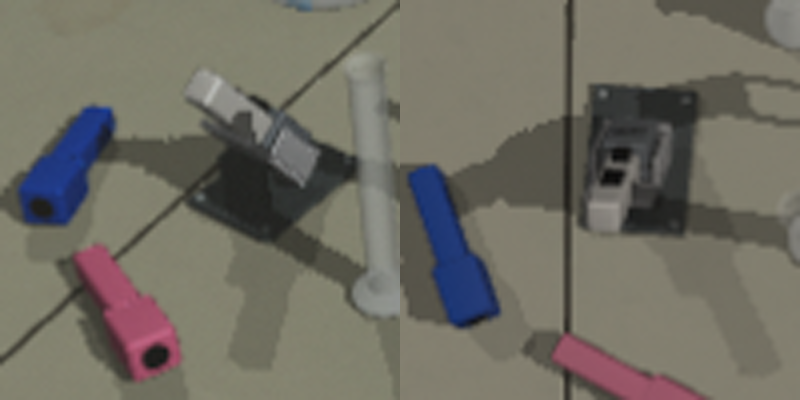

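View pics/c2.png

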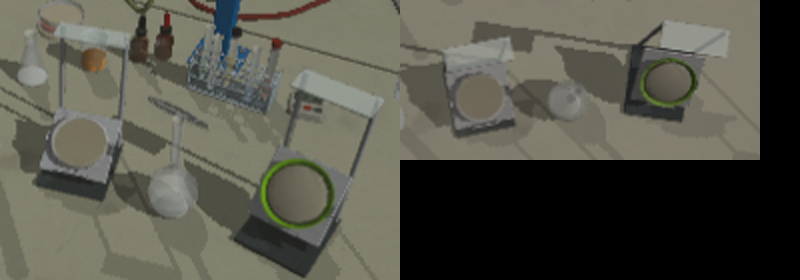

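Candidates:
- **Thermometer:** the blue one (top 203,200) and the pink one (247,237) lie loose on the bench. The white and grey one lies sloped in the rest (top 245,185; scene 270,180), so it is the real one, and the crop confirms it.
- **Tall stand:** B, with the green-rimmed dish (top 433,180). The plane fit gives a lean of 42.2°.
- **Low stand:** A, with the covered dish (top 340,188), dish height about 70 mm.

```bash
cat > fit.py <<'E'
from h import *
from scipy.optimize import least_squares
def rz(a): return np.array([[np.cos(a),-np.sin(a),0],[np.sin(a),np.cos(a),0],[0,0,1]])
def lean(d):
    s,c=np.sin(np.radians(d)),np.cos(np.radians(d)); return np.array([[c,0,-s],[0,1,0],[s,0,c]])
def box(p,lo,hi):
    lo,hi=np.array(lo)/1e3,np.array(hi)/1e3
    q=np.abs(p-(lo+hi)/2)-(hi-lo)/2
    return np.linalg.norm(np.maximum(q,0),axis=1)+np.minimum(q.max(1),0)
def disc(p,r,h):
    q=np.stack([np.hypot(p[:,0],p[:,1])-r,np.abs(p[:,2]+h/2)-h/2],1)
    return np.linalg.norm(np.maximum(q,0),axis=1)+np.minimum(q.max(1),0)
def rest(p):
    b=(p-[.03,0,.035])@lean(35)
    return np.min([box(b,(-20,-22,0),(20,22,60)),box(b,(-20,-15,60),(10,15,155)),box(b,(-26,-32,-10),(-20,32,92)),
      box(b,(-20,27,-10),(6,32,60)),box(b,(-20,-32,-10),(6,-27,60)),box(p,(-60,-50,0),(80,50,8))],0)
def stand(p,zs,fr,ln,R,hz,h0):
    b=(p-np.array([-fr,0,zs])/1e3)@lean(ln)
    return np.min([disc(b,R/1e3,.012),box(p,(h0,-56,hz-4),(67,56,hz)),box(b,(-60,-50,-40),(60,50,-14)),box(p,(-67.5,-57,0),(67.5,57,10))],0)
def tall(p): return stand(p,96,10,42,50.5,245,20)
def low(p): return stand(p,70,7,25,46.5,235,28)
def cyl(p): return np.minimum(disc(p-[0,0,.24],.015,.24),disc(p-[0,0,.01],.03,.01))
Q=np.vstack([cloud(load(n))[load(n)['d']>0] for n in("top","scene")])
def run(nm,f,x0,r,zmin):
    g=[]
    for yaw in (-.35,-.15,0,.15,.35):
        x=np.array([*x0,yaw])
        for it in range(2):
            m=(np.hypot(*(Q[:,:2]-x[:2]).T)<r)&(Q[:,2]>zmin)&(Q[:,2]<.3); q=Q[m]
            s=least_squares(lambda v:np.clip(f((q-[v[0],v[1],0])@rz(v[2])),-.02,.02),x,x_scale=[.01,.01,.1],loss='soft_l1',f_scale=.004);x=s.x
        g.append((s.cost/len(q),x,len(q)))
    b=min(g,key=lambda t:t[0]);print(nm,b);return b[1]
P=cloud(load("top"))
if __name__=="__main__":
    r=run("rest",rest,P[180,249][:2]*1,.09,.02)
    t=run("tall",tall,P[181,433][:2]+[.01,0],.10,.02)
    l=run("low",low,P[189,340][:2]+[.01,0],.10,.02)
    np.savez("poses.npz",r=r,t=t,l=l)
    for n,x,fr in(("tall",t,(10,96,42)),("low",l,(7,70,25))):
        print(n,"spot",rz(x[2])@[-fr[0]/1e3,0,0]+[*x[:2],fr[1]/1e3])
    print("cyl",P[194:198,288:296].reshape(-1,3).round(3)[::5]); 
    # draw
    out=[]
    for n in("scene","top"):
        c=load(n);im=np.ascontiguousarray(c['im'][:,:,::-1])
        im=cv2.resize(im,None,fx=3,fy=3,interpolation=cv2.INTER_CUBIC)
        def D(X,w,col,L,off):
            B=rz(w[2])@L; o=rz(w[2])@np.array(off)+[w[0],w[1],0]
            uv=proj(c,o+np.array(X)/1e3@B.T)*3+1
            cv2.polylines(im,[uv.round().astype(int)],True,col,1)
        D([(-20,-15,155),(10,-15,155),(10,15,155),(-20,15,155)],r,(0,0,255),lean(35),(.03,0,.035))
        D([(20,-22,0),(20,-22,60),(20,22,60),(20,22,0)],r,(0,255,255),lean(35),(.03,0,.035))
        D([(-60,-50,8),(80,-50,8),(80,50,8),(-60,50,8)],r,(255,0,0),np.eye(3),(0,0,0))
        a=np.linspace(0,6.28,40)
        for w,R,ln,o,h in((t,50.5,42,(-.010,0,.096),(20,245)),(l,46.5,25,(-.007,0,.07),(28,235))):
            D(np.c_[R*np.cos(a),R*np.sin(a),0*a],w,(0,0,255),lean(ln),o)
            D([(h[0],-56,h[1]),(67,-56,h[1]),(67,56,h[1]),(h[0],56,h[1])],w,(255,0,255),np.eye(3),(0,0,0))
        out.append(im[140*3:290*3,210*3:500*3] if n=="scene" else im[130*3:225*3,215*3:480*3])
    out[1]=cv2.copyMakeBorder(out[1],0,0,0,out[0].shape[1]-out[1].shape[1],0)
    o=np.vstack(out);cv2.imwrite("pics/ov.png",cv2.resize(o,(int(o.shape[1]*600/o.shape[0]),600)))
E
python3 fit.py
```

```text
rest (np.float64(8.041090628798574e-06), array([ 0.60901478,  0.33988829, -0.13084001]), 1062)
tall (np.float64(8.129764499367906e-06), array([ 0.60172085, -0.33856008, -0.17434657]), 3702)
low (np.float64(7.690910804602606e-06), array([0.58224416, 0.00120192, 0.18540646]), 2894)
tall spot [ 0.59187245 -0.33682543  0.096     ]
low spot [ 5.75364133e-01 -8.85003883e-05  7.00000000e-02]
cyl [[ 0.548  0.181  0.137]
 [ 0.554  0.168  0.08 ]
 [ 0.552  0.179  0.067]
 [ 0.54   0.155  0.174]
 [ 0.555  0.177 -0.004]
 [ 0.544  0.183  0.072]
 [ 0.532  0.157  0.187]]
```

View pics/ov.png

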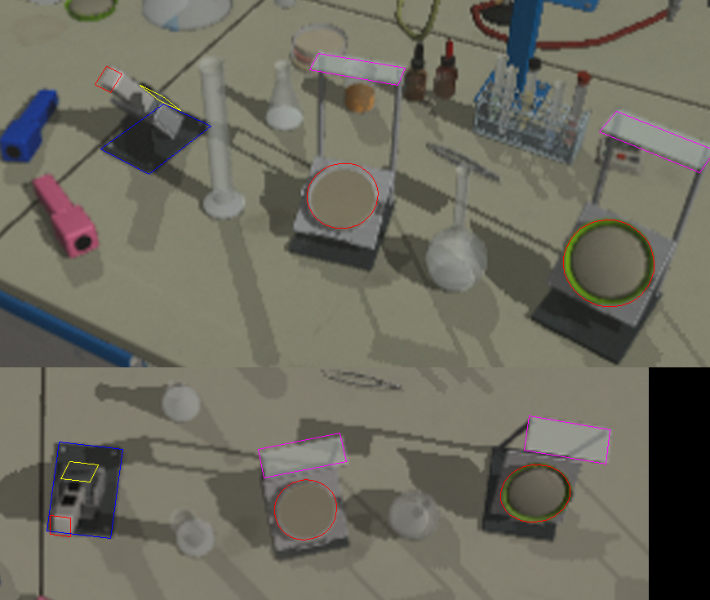

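The overlay fits. The red discs match both dishes, the magenta hoods match, and the blue rest base and red handle end (scene crop 108,78) line up. Next I work out the tool targets.

```bash
cat > tgt.py <<'E'
import sys,numpy as np
from fit import rz,lean
from scipy.spatial.transform import Rotation as Rt
from rig import readout,manip
z=np.load("poses.npz"); F=np.diag([-1,1,-1.]) # tool axes in thermo frame: z->-z, y->y
def home():
    w=z['r'];return rz(w[2])@lean(35),rz(w[2])@[.03,0,.035]+[w[0],w[1],0]
def spot(k):
    w=z[k];f,h,l=dict(t=(.010,.096,42),l=(.007,.070,25))[k]
    return rz(w[2])@lean(l),rz(w[2])@[-f,0,h]+[w[0],w[1],0]
def tcp(B,o,s=0,g=(-.005,0,.126),F=F):   # thermometer frame B,o moved s along +z
    R=B@F; return R, o+B@(np.array(g)+[0,0,s])-R[:,2]*manip.pinch_z
def show(n,R,p):
    st=readout.get_state();w,x,y,zz=st['ee_rot'];C=Rt.from_quat([x,y,zz,w]).as_matrix()
    d=C.T@(p-st['position'])/.2; r=Rt.from_matrix(C.T@R).as_rotvec()/.1
    print(n,"p",p.round(4),"dp units",d.round(4),"rot units",r.round(3))
def state():
    s=readout.get_state();print({k:np.round(s[k],3) for k in('clock','qpos','position','contact_force','width','gripper_force')})
E
python3 - <<'E'
from tgt import *
state();print(manip.pinch_z)
for s in(.1,0): show("grasp+%g"%s,*tcp(*home(),s))
F2=np.diag([1,-1,-1.]);show("grasp flipped",*tcp(*home(),.1,F=F2))
for k in'tl': show(k,*tcp(*spot(k),.05))
E
```

```text
{'clock': np.float64(0.1), 'qpos': array([ 1.067,  0.277,  1.506, -0.   ,  1.361, -0.121]), 'position': array([0.215, 0.533, 0.303]), 'contact_force': array([-0.346, -0.485, -0.016]), 'width': np.float64(0.085), 'gripper_force': np.float64(0.0)}
0.0539
grasp+0.1 p [0.4755 0.3575 0.2614] dp units [-1.5382 -0.327   0.2088] rot units [-0.785 -6.08  -2.436]
grasp+0 p [0.5324 0.35   0.1795] dp units [-1.816  -0.2548  0.6182] rot units [-0.785 -6.08  -2.436]
grasp flipped p [0.4755 0.3575 0.2614] dp units [-1.5382 -0.327   0.2088] rot units [-8.725  1.127 27.653]
t p [ 0.4367 -0.3095  0.2635] dp units [-2.6037 -3.4929  0.2033] rot units [-0.779 -7.307 -1.984]
l p [ 0.4754 -0.0188  0.2762] dp units [-2.2404 -2.0726  0.1373] rot units [-1.255 -4.251 -5.587]
```

Call:
servo_tool(
  moves=[
    {"dp": [-0.2,-0.04,0.0],"delta_rot": [-0.13,-1,-0.4],"fingers": 1},
    {"dp": [-0.2,-0.04,0.0],"delta_rot": [-0.13,-1,-0.4],"fingers": 1},
    {"dp": [-0.2,-0.04,0.0],"delta_rot": [-0.13,-1,-0.4],"fingers": 1},
    {"dp": [-0.2,-0.04,0.0],"delta_rot": [-0.13,-1,-0.4],"fingers": 1},
    {"dp": [-0.2,-0.04,0.0],"delta_rot": [-0.13,-1,-0.4],"fingers": 1},
  ],
)

```text
clock: 0.6
position: [0.3886, 0.4359, 0.3425]
ee_rot: [0.25, 0.085, 0.964, -0.017]
contact_force: [0.6, 0.7, -0.0]
width: 0.0855
gripper_force: 0.0
```

```bash
python3 -c "
from tgt import *
state()
for s in(.1,0): show('grasp+%g'%s,*tcp(*home(),s))"
```

```text
{'clock': np.float64(0.6), 'qpos': array([ 0.939,  0.193,  1.613, -0.495,  1.137, -0.289]), 'position': array([0.389, 0.436, 0.343]), 'contact_force': array([ 0.577,  0.681, -0.039]), 'width': np.float64(0.085), 'gripper_force': np.float64(0.0)}
grasp+0.1 p [0.4755 0.3575 0.2614] dp units [-0.2388 -0.3156  0.5922] rot units [-0.135 -1.046 -0.417]
grasp+0 p [0.5324 0.35   0.1795] dp units [-0.2908 -0.3078  1.0895] rot units [-0.135 -1.046 -0.417]
```

Call:
servo_tool(
  moves=[
    {"dp": [-0.08,-0.1,0.15],"delta_rot": [-0.1,-1,-0.4],"fingers": 1},
    {"dp": [-0.05,-0.1,0.15],"delta_rot": [0,0,0],"fingers": 1},
    {"dp": [-0.05,-0.1,0.15],"delta_rot": [0,0,0],"fingers": 1},
    {"dp": [0,0,0],"delta_rot": [0,0,0],"fingers": 1},
  ],
)

```text
clock: 1.0
position: [0.457, 0.3621, 0.2823]
ee_rot: [0.294, 0.066, 0.953, -0.024]
contact_force: [-0.1, -0.3, -0.3]
width: 0.0853
gripper_force: 0.0
```

```bash
python3 -c "
from tgt import *
state()
for s in(.1,0): show('grasp+%g'%s,*tcp(*home(),s))"
```

```text
{'clock': np.float64(1.0), 'qpos': array([ 0.777,  0.197,  1.805, -0.637,  0.859, -0.299]), 'position': array([0.457, 0.362, 0.282]), 'contact_force': array([-0.103, -0.301, -0.335]), 'width': np.float64(0.085), 'gripper_force': np.float64(0.0)}
grasp+0.1 p [0.4755 0.3575 0.2614] dp units [-0.0194 -0.0092  0.14  ] rot units [-0.104 -0.119 -0.046]
grasp+0 p [0.5324 0.35   0.1795] dp units [-0.0254 -0.004   0.6399] rot units [-0.104 -0.119 -0.046]
```

Call:
servo_tool(
  moves=[
    {"dp": [-0.02,0,0.15],"delta_rot": [-0.1,-0.12,-0.05],"fingers": 1},
    {"dp": [0,0,0.15],"delta_rot": [0,0,0],"fingers": 1},
    {"dp": [0,0,0.14],"delta_rot": [0,0,0],"fingers": 1},
    {"dp": [0,0,0],"delta_rot": [0,0,0],"fingers": 1},
  ],
)

```text
clock: 1.4
position: [0.5103, 0.3586, 0.2128]
ee_rot: [0.3, 0.061, 0.952, -0.018]
contact_force: [-0.7, -0.3, 0.5]
width: 0.0851
gripper_force: 0.0
```

```bash
python3 - <<'E'
from tgt import *
from rig import imaging
import cv2
o=[]
for n,b in(("scene",(225,130,325,230)),("top",(205,130,305,230))):
    im,d=imaging.get_image(n);o.append(cv2.resize(im[b[1]:b[3],b[0]:b[2],::-1],None,fx=4,fy=4,interpolation=cv2.INTER_CUBIC))
cv2.imwrite("pics/g1.png",np.hstack(o))
state();show('g',*tcp(*home(),0))
E
```

```text
{'clock': np.float64(1.5), 'qpos': array([ 0.7  ,  0.305,  1.851, -0.738,  0.676, -0.227]), 'position': array([0.51 , 0.36 , 0.216]), 'contact_force': array([-0.553, -0.195, -0.024]), 'width': np.float64(0.086), 'gripper_force': np.float64(0.0)}
g p [0.5324 0.35   0.1795] dp units [ 0.0105 -0.0356  0.2162] rot units [0.072 0.04  0.006]
```

View pics/g1.png

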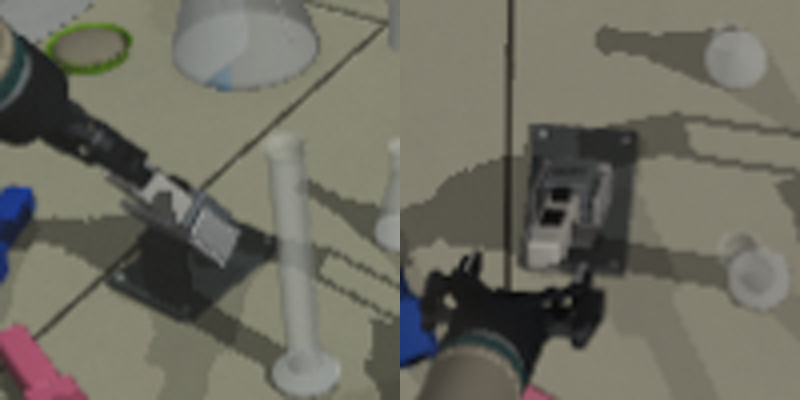

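The gripper straddles the handle end: in the top crop the fingers are at about (455,290) and (590,290) and the handle end at (545,250). It needs to go about 7 mm right and then advance.

Call:
servo_tool(
  moves=[
    {"dp": [0.01,-0.035,0.0],"delta_rot": [0.07,0.04,0],"fingers": 1},
    {"dp": [0,0,0.1],"delta_rot": [0,0,0],"fingers": 1},
    {"dp": [0,0,0.11],"delta_rot": [0,0,0],"fingers": 1},
    {"dp": [0,0,0],"delta_rot": [0,0,0],"fingers": 1},
    {"dp": [0,0,0],"delta_rot": [0,0,0],"fingers": 1},
  ],
)

```text
clock: 2.0
position: [0.5314, 0.3497, 0.1816]
ee_rot: [0.301, 0.062, 0.952, -0.019]
contact_force: [0.3, -0.3, 0.3]
width: 0.0853
gripper_force: 0.0
```

```bash
python3 -c "
from tgt import *
state();show('grasp',*tcp(*home(),0))"
```

```text
{'clock': np.float64(2.0), 'qpos': array([ 0.66 ,  0.358,  1.874, -0.798,  0.606, -0.18 ]), 'position': array([0.531, 0.35 , 0.182]), 'contact_force': array([ 0.27 , -0.25 ,  0.287]), 'width': np.float64(0.085), 'gripper_force': np.float64(0.0)}
grasp p [0.5324 0.35   0.1795] dp units [0.0021 0.002  0.0115] rot units [0.01  0.012 0.003]
```

Call:
servo_tool(
  moves=[
    {"dp": [0,0,0.01],"delta_rot": [0,0,0],"fingers": 0.5},
    {"dp": [0,0,0],"delta_rot": [0,0,0],"fingers": 0.3},
    {"dp": [0,0,0],"delta_rot": [0,0,0],"fingers": 0.2},
    {"dp": [0,0,0],"delta_rot": [0,0,0],"fingers": 0.1},
    {"dp": [0,0,0],"delta_rot": [0,0,0],"fingers": 0},
  ],
  force=25,
)

```text
clock: 2.5
position: [0.5328, 0.3501, 0.1798]
ee_rot: [0.301, 0.062, 0.951, -0.019]
contact_force: [-3.6, 1.7, 4.4]
width: 0.0301
gripper_force: 24.4
```

Call:
servo_tool(
  moves=[
    {"dp": [0,0,0],"delta_rot": [0,0,0],"fingers": 0},
    {"dp": [0,0,0],"delta_rot": [0,0,0],"fingers": 0},
    {"dp": [0,0,0],"delta_rot": [0,0,0],"fingers": 0},
  ],
  force=90,
)

```text
clock: 2.8
position: [0.5328, 0.3502, 0.1801]
ee_rot: [0.301, 0.062, 0.951, -0.018]
contact_force: [-4.6, 0.4, 5.2]
width: 0.0291
gripper_force: 87.3
```

```bash
python3 -c "
from tgt import *
state();s=readout.get_state();print(s['position'],s['ee_rot'],s['moment']);np.savez('grasp.npz',p=s['position'],q=s['ee_rot'])"
```

```text
{'clock': np.float64(2.8), 'qpos': array([ 0.659,  0.361,  1.874, -0.801,  0.601, -0.177]), 'position': array([0.533, 0.35 , 0.18 ]), 'contact_force': array([-4.637,  0.388,  5.221]), 'width': np.float64(0.029), 'gripper_force': np.float64(87.293)}
[0.53280023 0.35019809 0.18005601] [ 0.30103376  0.06182866  0.95142846 -0.01843298] [0.18580689 0.36084417 0.24757642]
```

Call:
servo_tool(
  moves=[
    {"dp": [-0.01,0,-0.05],"delta_rot": [0,0,0],"fingers": 0},
    {"dp": [-0.01,0,-0.1],"delta_rot": [0,0,0],"fingers": 0},
    {"dp": [-0.01,0,-0.15],"delta_rot": [0,0,0],"fingers": 0},
    {"dp": [0,0,-0.2],"delta_rot": [0,0,0],"fingers": 0},
    {"dp": [0,0,-0.2],"delta_rot": [0,0,0],"fingers": 0},
  ],
  force=90,
)

```text
clock: 3.3
position: [0.4567, 0.3585, 0.2973]
ee_rot: [0.299, 0.062, 0.952, -0.02]
contact_force: [0.5, 0.5, -1.2]
width: 0.0295
gripper_force: 87.9
```

Call:
servo_tool(
  moves=[
    {"dp": [-0.1,0,-0.15],"delta_rot": [0,0,0],"fingers": 0},
    {"dp": [-0.1,0,-0.15],"delta_rot": [0,0,0],"fingers": 0},
    {"dp": [-0.1,0,-0.15],"delta_rot": [0,0,0],"fingers": 0},
    {"dp": [0,0,0],"delta_rot": [0,0,0],"fingers": 0},
    {"dp": [0,0,0],"delta_rot": [0,0,0],"fingers": 0},
  ],
)

```text
clock: 3.8
position: [0.4548, 0.3592, 0.4054]
ee_rot: [0.3, 0.062, 0.952, -0.019]
contact_force: [-1.0, -0.6, -2.6]
width: 0.0291
gripper_force: 87.9
```

```bash
python3 - <<'E'
from tgt import *
from rig import imaging
import cv2
o=[]
for n,b in(("scene",(200,90,300,190)),("top",(205,130,305,230))):
    im,d=imaging.get_image(n);o.append(cv2.resize(im[b[1]:b[3],b[0]:b[2],::-1],None,fx=4,fy=4,interpolation=cv2.INTER_CUBIC))
cv2.imwrite("pics/g2.png",np.hstack(o))
state();show('t',*tcp(*spot('t'),.05));show('t high',*tcp(*spot('t'),.20))
E
```

```text
{'clock': np.float64(3.9), 'qpos': array([ 0.776,  0.104,  1.612, -0.535,  1.087, -0.494]), 'position': array([0.455, 0.359, 0.403]), 'contact_force': array([-0.973,  0.242, -1.639]), 'width': np.float64(0.029), 'gripper_force': np.float64(87.912)}
t p [ 0.4367 -0.3095  0.2635] dp units [ 0.1183 -3.3225  0.7774] rot units [ 0.25  -1.251  0.359]
t high p [ 0.3379 -0.2921  0.375 ] dp units [ 0.2116 -3.3021  0.0335] rot units [ 0.25  -1.251  0.359]
```

View pics/g2.png

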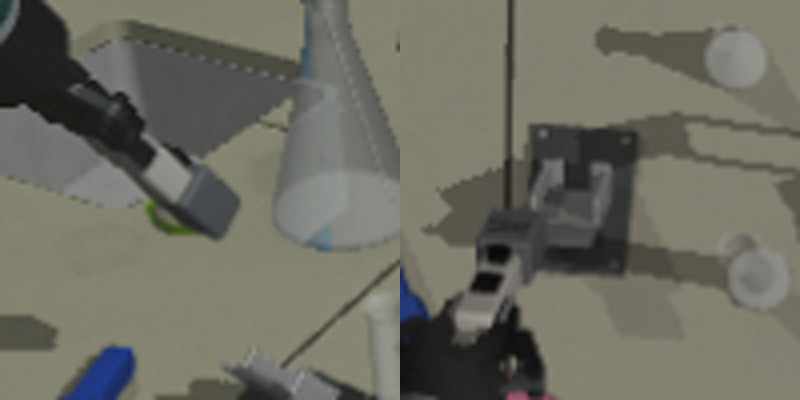

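Call:
servo_tool(
  moves=[
    {"dp": [0,-0.05,-0.2],"delta_rot": [0,0,0],"fingers": 0},
    {"dp": [0,-0.1,-0.2],"delta_rot": [0,0,0],"fingers": 0},
    {"dp": [0.05,-0.2,0],"delta_rot": [0.03,-0.2,0.06],"fingers": 0},
    {"dp": [0.05,-0.22,0],"delta_rot": [0.03,-0.2,0.06],"fingers": 0},
    {"dp": [0.05,-0.24,0],"delta_rot": [0.03,-0.2,0.06],"fingers": 0},
  ],
)

```text
clock: 4.4
position: [0.363, 0.2072, 0.4501]
ee_rot: [0.327, 0.07, 0.942, -0.024]
contact_force: [0.7, -0.8, -1.2]
width: 0.0291
gripper_force: 88.3
```

Call:
servo_tool(
  moves=[
    {"dp": [0,-0.24,0],"delta_rot": [0.03,-0.2,0.06],"fingers": 0},
    {"dp": [0,-0.24,0],"delta_rot": [0.03,-0.2,0.06],"fingers": 0},
    {"dp": [0,-0.24,0],"delta_rot": [0.03,-0.2,0.06],"fingers": 0},
    {"dp": [0,-0.24,0],"delta_rot": [0,0,0],"fingers": 0},
    {"dp": [0,-0.24,0],"delta_rot": [0,0,0],"fingers": 0},
  ],
)

```text
clock: 4.9
position: [0.3315, 0.019, 0.445]
ee_rot: [0.342, 0.081, 0.936, -0.025]
contact_force: [0.1, 0.1, -1.9]
width: 0.0292
gripper_force: 88.5
```

```bash
python3 -c "
from tgt import *
state();show('t high',*tcp(*spot('t'),.20))"
```

```text
{'clock': np.float64(4.9), 'qpos': array([-0.143, -0.473,  1.97 , -0.013,  0.946, -1.538]), 'position': array([0.332, 0.019, 0.445]), 'contact_force': array([ 0.076,  0.081, -1.865]), 'width': np.float64(0.029), 'gripper_force': np.float64(88.493)}
t high p [ 0.3379 -0.2921  0.375 ] dp units [-0.0073 -1.5307  0.4479] rot units [ 0.09  -0.336 -0.018]
```

Call:
servo_tool(
  moves=[
    {"dp": [0,-0.18,0.04],"delta_rot": [0.02,-0.07,0],"fingers": 0},
    {"dp": [0,-0.18,0.04],"delta_rot": [0.02,-0.07,0],"fingers": 0},
    {"dp": [0,-0.18,0.04],"delta_rot": [0.02,-0.07,0],"fingers": 0},
    {"dp": [0,-0.18,0.04],"delta_rot": [0.02,-0.07,0],"fingers": 0},
    {"dp": [0,-0.18,0.04],"delta_rot": [0,0,0],"fingers": 0},
  ],
)

```text
clock: 5.4
position: [0.3272, -0.1268, 0.4165]
ee_rot: [0.345, 0.084, 0.935, -0.027]
contact_force: [0.9, 0.0, -1.2]
width: 0.0293
gripper_force: 88.4
```

Call:
servo_tool(
  moves=[
    {"dp": [0,-0.18,0.04],"delta_rot": [0,0,0],"fingers": 0},
    {"dp": [0,-0.18,0.04],"delta_rot": [0,0,0],"fingers": 0},
    {"dp": [0,-0.1,0.04],"delta_rot": [0,0,0],"fingers": 0},
    {"dp": [0,0,0],"delta_rot": [0,0,0],"fingers": 0},
    {"dp": [0,0,0],"delta_rot": [0,0,0],"fingers": 0},
  ],
)

```text
clock: 5.9
position: [0.3406, -0.2104, 0.4047]
ee_rot: [0.336, 0.09, 0.937, -0.028]
contact_force: [0.9, 1.8, -1.5]
width: 0.0294
gripper_force: 88.5
```

```bash
python3 -c "
from tgt import *
state();show('t high',*tcp(*spot('t'),.20));show('t',*tcp(*spot('t'),.055))"
```

```text
{'clock': np.float64(5.9), 'qpos': array([-1.138, -0.297,  1.983,  0.621,  1.101, -2.704]), 'position': array([ 0.341, -0.21 ,  0.405]), 'contact_force': array([ 0.928,  1.835, -1.466]), 'width': np.float64(0.029), 'gripper_force': np.float64(88.472)}
t high p [ 0.3379 -0.2921  0.375 ] dp units [ 0.0432 -0.4046  0.153 ] rot units [-0.044 -0.454 -0.166]
t p [ 0.4334 -0.3089  0.2672] dp units [ 0.0103 -0.4011  0.8772] rot units [-0.044 -0.454 -0.166]
```

Call:
servo_tool(
  moves=[
    {"dp": [0,0,0],"delta_rot": [0,0,1],"fingers": 0},
    {"dp": [0,0,0],"delta_rot": [0,0,1],"fingers": 0},
    {"dp": [0,0,0],"delta_rot": [0,0,1],"fingers": 0},
    {"dp": [0,0,0],"delta_rot": [0,0,1],"fingers": 0},
    {"dp": [0,0,0],"delta_rot": [0,0,1],"fingers": 0},
  ],
)

```text
clock: 6.4
position: [0.3407, -0.2091, 0.4061]
ee_rot: [0.334, 0.32, 0.885, 0.055]
contact_force: [-0.3, 0.3, -1.6]
width: 0.0293
gripper_force: 88.6
```

```bash
python3 -c "
from tgt import *
state()
for a in(.5,.7):
  B,o=spot('t');B=B@F@rz(a)@F.T
  show('t high',*tcp(B,o,.20));show('t',*tcp(B,o,.055))"
```

```text
{'clock': np.float64(6.4), 'qpos': array([-1.136, -0.3  ,  1.983,  0.621,  1.101, -2.2  ]), 'position': array([ 0.341, -0.209,  0.406]), 'contact_force': array([-0.261,  0.32 , -1.556]), 'width': np.float64(0.029), 'gripper_force': np.float64(88.634)}
t high p [ 0.3387 -0.2898  0.3754] dp units [-0.1527 -0.3715  0.159 ] rot units [-0.257 -0.349 -0.174]
t p [ 0.4343 -0.3066  0.2676] dp units [-0.1778 -0.3527  0.8833] rot units [-0.257 -0.349 -0.174]
t high p [ 0.3393 -0.2891  0.3758] dp units [-0.1531 -0.3665  0.1589] rot units [-0.291 -0.322  1.826]
t p [ 0.4348 -0.3059  0.268 ] dp units [-0.1782 -0.3477  0.8832] rot units [-0.291 -0.322  1.826]
```

Call:
servo_tool(
  moves=[
    {"dp": [-0.04,-0.09,0.02],"delta_rot": [-0.07,-0.08,0.6],"fingers": 0},
    {"dp": [-0.04,-0.09,0.04],"delta_rot": [-0.07,-0.08,0.6],"fingers": 0},
    {"dp": [-0.04,-0.09,0.05],"delta_rot": [-0.07,-0.08,0.6],"fingers": 0},
    {"dp": [-0.03,-0.09,0.05],"delta_rot": [-0.07,-0.08,0],"fingers": 0},
    {"dp": [0,0,0],"delta_rot": [0,0,0],"fingers": 0},
  ],
)

```text
clock: 6.9
position: [0.3355, -0.2873, 0.3702]
ee_rot: [0.345, 0.394, 0.847, 0.092]
contact_force: [-0.4, -0.1, -1.3]
width: 0.029
gripper_force: 88.5
```

```bash
python3 -c "
from tgt import *
state()
for a in(.7,):
  B,o=spot('t');B=B@F@rz(a)@F.T
  show('t high',*tcp(B,o,.20));show('t',*tcp(B,o,.055))"
```

```text
{'clock': np.float64(6.9), 'qpos': array([-1.295, -0.172,  2.01 ,  0.752,  1.072, -2.289]), 'position': array([ 0.336, -0.287,  0.37 ]), 'contact_force': array([-0.411, -0.087, -1.264]), 'width': np.float64(0.029), 'gripper_force': np.float64(88.511)}
t high p [ 0.3393 -0.2891  0.3758] dp units [-0.0294  0.0172 -0.0074] rot units [-0.028 -0.008  0.03 ]
t p [ 0.4348 -0.3059  0.268 ] dp units [-0.0299  0.0193  0.7176] rot units [-0.028 -0.008  0.03 ]
```

Call:
servo_tool(
  moves=[
    {"dp": [-0.03,0.02,0.1],"delta_rot": [0,0,0],"fingers": 0},
    {"dp": [0,0,0.15],"delta_rot": [0,0,0],"fingers": 0},
    {"dp": [0,0,0.15],"delta_rot": [0,0,0],"fingers": 0},
    {"dp": [0,0,0.15],"delta_rot": [0,0,0],"fingers": 0},
    {"dp": [0,0,0.08],"delta_rot": [0,0,0],"fingers": 0},
  ],
)

```text
clock: 7.4
position: [0.4252, -0.3016, 0.2822]
ee_rot: [0.346, 0.392, 0.847, 0.092]
contact_force: [1.8, -0.0, -1.8]
width: 0.0289
gripper_force: 88.4
```

```bash
python3 -c "
from tgt import *
state()
for a in(.7,):
  B,o=spot('t');B=B@F@rz(a)@F.T
  show('t',*tcp(B,o,.05))"
```

```text
{'clock': np.float64(7.4), 'qpos': array([-1.052,  0.027,  2.08 ,  0.884,  0.728, -2.346]), 'position': array([ 0.425, -0.302,  0.282]), 'contact_force': array([ 1.765, -0.037, -1.819]), 'width': np.float64(0.029), 'gripper_force': np.float64(88.426)}
t p [ 0.4381 -0.3065  0.2643] dp units [-0.0011 -0.016   0.112 ] rot units [-0.002 -0.011  0.065]
```

Call:
servo_tool(
  moves=[
    {"dp": [0,-0.01,0.03],"delta_rot": [0,0,0],"fingers": 0},
    {"dp": [0,0,0],"delta_rot": [0,0,0],"fingers": 0},
    {"dp": [0,0,0],"delta_rot": [0,0,0],"fingers": 0},
  ],
)

```text
clock: 7.7
position: [0.427, -0.3058, 0.2792]
ee_rot: [0.347, 0.393, 0.847, 0.091]
contact_force: [0.4, -0.4, -1.1]
width: 0.029
gripper_force: 88.4
```

```bash
python3 - <<'E'
from tgt import *
from rig import imaging
import cv2
B,o=spot('t');B=B@F@rz(.7)@F.T
state();show('t',*tcp(B,o,.05))
out=[]
for n,b in(("scene",(385,155,535,305)),("top",(365,110,515,260))):
    im,d=imaging.get_image(n);out.append(cv2.resize(im[b[1]:b[3],b[0]:b[2],::-1],(400,400),interpolation=cv2.INTER_CUBIC))
cv2.imwrite("pics/t1.png",np.hstack(out))
E
```

```text
{'clock': np.float64(7.7), 'qpos': array([-1.052,  0.036,  2.08 ,  0.896,  0.717, -2.361]), 'position': array([ 0.427, -0.306,  0.279]), 'contact_force': array([ 0.357, -0.373, -1.107]), 'width': np.float64(0.029), 'gripper_force': np.float64(88.418)}
t p [ 0.4381 -0.3065  0.2643] dp units [ 0.0111 -0.0004  0.0923] rot units [-0.018  0.034  0.065]
```

View pics/t1.png

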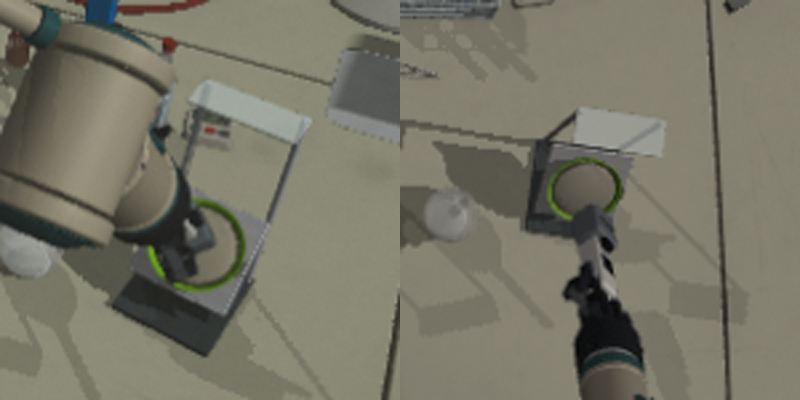

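The nose points at the green-rimmed dish's centre from about 68 mm. In the top view the nose is at (597,222) and the dish at (585,190). I close in slightly and hold.

Call:
servo_tool(
  moves=[
    {"dp": [0.01,0,0.04],"delta_rot": [0,0.03,0.0],"fingers": 0},
    {"dp": [0,0,0.03],"delta_rot": [0,0,0],"fingers": 0},
    {"dp": [0,0,0],"delta_rot": [0,0,0],"fingers": 0},
    {"dp": [0,0,0],"delta_rot": [0,0,0],"fingers": 0},
    {"dp": [0,0,0],"delta_rot": [0,0,0],"fingers": 0},
  ],
)

```text
clock: 8.3
position: [0.4354, -0.3065, 0.2668]
ee_rot: [0.346, 0.393, 0.847, 0.091]
contact_force: [-0.5, 0.5, -1.3]
width: 0.0291
gripper_force: 88.4
```

Call:
servo_tool(
  moves=[
    {"dp": [0,0,0],"delta_rot": [0,0,0],"fingers": 0},
    {"dp": [0,0,0],"delta_rot": [0,0,0],"fingers": 0},
    {"dp": [0,0,0],"delta_rot": [0,0,0],"fingers": 0},
    {"dp": [0,0,0],"delta_rot": [0,0,0],"fingers": 0},
    {"dp": [0,0,0],"delta_rot": [0,0,0],"fingers": 0},
  ],
)

```text
clock: 8.8
position: [0.4353, -0.3064, 0.2669]
ee_rot: [0.346, 0.393, 0.847, 0.091]
contact_force: [-0.1, 0.3, -1.9]
width: 0.0287
gripper_force: 88.4
```

```bash
python3 - <<'E'
from tgt import *
B,o=spot('t');B=B@F@rz(.7)@F.T
state();show('t',*tcp(B,o,.05))
E
```

```text
{'clock': np.float64(8.8), 'qpos': array([-1.032,  0.062,  2.088,  0.921,  0.686, -2.382]), 'position': array([ 0.435, -0.306,  0.267]), 'contact_force': array([-0.145,  0.274, -1.93 ]), 'width': np.float64(0.029), 'gripper_force': np.float64(88.432)}
t p [ 0.4381 -0.3065  0.2643] dp units [0.0002 0.0028 0.0187] rot units [-0.023 -0.004  0.057]
```

Call:
servo_tool(
  moves=[
    {"dp": [0,0,0],"delta_rot": [0,0,0],"fingers": 0},
    {"dp": [0,0,0],"delta_rot": [0,0,0],"fingers": 0},
    {"dp": [0,0,0],"delta_rot": [0,0,0],"fingers": 0},
    {"dp": [0,0,0],"delta_rot": [0,0,0],"fingers": 0},
    {"dp": [0,0,0],"delta_rot": [0,0,0],"fingers": 0},
  ],
)

```text
clock: 9.3
position: [0.4354, -0.3065, 0.2668]
ee_rot: [0.346, 0.393, 0.847, 0.091]
contact_force: [-0.3, -0.2, -1.1]
width: 0.0293
gripper_force: 88.4
```

Call:
servo_tool(
  moves=[
    {"dp": [0,0,0],"delta_rot": [0,0,0],"fingers": 0},
    {"dp": [0,0,0],"delta_rot": [0,0,0],"fingers": 0},
    {"dp": [0,0,0],"delta_rot": [0,0,0],"fingers": 0},
    {"dp": [0,0,0],"delta_rot": [0,0,0],"fingers": 0},
    {"dp": [0,0,0],"delta_rot": [0,0,0],"fingers": 0},
  ],
)

```text
clock: 9.8
position: [0.4354, -0.3064, 0.2668]
ee_rot: [0.346, 0.393, 0.847, 0.091]
contact_force: [0.4, 0.2, -1.5]
width: 0.0294
gripper_force: 88.4
```

Call:
servo_tool(
  moves=[
    {"dp": [0,0,-0.1],"delta_rot": [0,0,0],"fingers": 0},
    {"dp": [0,0,-0.2],"delta_rot": [0,0,0],"fingers": 0},
    {"dp": [0,0,-0.2],"delta_rot": [0,0,0],"fingers": 0},
    {"dp": [0,0,-0.2],"delta_rot": [0,0,0],"fingers": 0},
    {"dp": [0,0,-0.2],"delta_rot": [0,0,0],"fingers": 0},
  ],
)

```text
clock: 10.3
position: [0.316, -0.2845, 0.4019]
ee_rot: [0.345, 0.393, 0.847, 0.091]
contact_force: [-0.1, -1.5, -1.3]
width: 0.0293
gripper_force: 88.5
```

```bash
python3 - <<'E'
from tgt import *
state()
for a in(0,.4):
  B,o=spot('l');B=B@F@rz(a)@F.T
  show('l high %g'%a,*tcp(B,o,.20))
E
```

```text
{'clock': np.float64(10.3), 'qpos': array([-1.361, -0.214,  1.96 ,  0.731,  1.184, -2.276]), 'position': array([ 0.316, -0.284,  0.402]), 'contact_force': array([-0.068, -1.468, -1.315]), 'width': np.float64(0.029), 'gripper_force': np.float64(88.483)}
l high 0 p [ 0.4131 -0.0305  0.4122] dp units [0.6791 1.1713 0.1317] rot units [-0.931  3.547 -9.873]
l high 0.4 p [ 0.4131 -0.0285  0.4124] dp units [0.6859 1.1783 0.1299] rot units [-0.203  3.565 -5.918]
```

Call:
servo_tool(
  moves=[
    {"dp": [0.07,0.12,0],"delta_rot": [0,0.4,0],"fingers": 0},
    {"dp": [0.12,0.2,0],"delta_rot": [0,0.5,0],"fingers": 0},
    {"dp": [0.12,0.2,0],"delta_rot": [0,0.5,0],"fingers": 0},
    {"dp": [0.12,0.2,0],"delta_rot": [0,0.5,0],"fingers": 0},
    {"dp": [0.1,0.17,0],"delta_rot": [0,0.5,0],"fingers": 0},
  ],
)

```text
clock: 10.8
position: [0.3695, -0.085, 0.4309]
ee_rot: [0.241, 0.379, 0.882, 0.138]
contact_force: [1.0, -0.7, -0.8]
width: 0.0295
gripper_force: 88.6
```

```bash
python3 - <<'E'
from tgt import *
state()
for a in(0,.4):
  B,o=spot('l');B=B@F@rz(a)@F.T
  show('l high %g'%a,*tcp(B,o,.20))
E
```

```text
{'clock': np.float64(10.8), 'qpos': array([-0.742, -0.313,  1.879,  0.444,  1.217, -1.58 ]), 'position': array([ 0.37 , -0.085,  0.431]), 'contact_force': array([ 0.957, -0.698, -0.82 ]), 'width': np.float64(0.029), 'gripper_force': np.float64(88.592)}
l high 0 p [ 0.4131 -0.0305  0.4122] dp units [0.1009 0.2754 0.211 ] rot units [ 0.269  1.346 -9.875]
l high 0.4 p [ 0.4131 -0.0285  0.4124] dp units [0.1079 0.2824 0.2109] rot units [ 0.517  1.233 -5.881]
```

Call:
servo_tool(
  moves=[
    {"dp": [0.03,0.08,0.05],"delta_rot": [0.1,0.25,-1],"fingers": 0},
    {"dp": [0.02,0.06,0.04],"delta_rot": [0.1,0.25,-1],"fingers": 0},
    {"dp": [0,0.06,0.04],"delta_rot": [0.1,0.25,-1],"fingers": 0},
    {"dp": [0,0.05,0.04],"delta_rot": [0.1,0.25,-1],"fingers": 0},
    {"dp": [0,0.02,0.02],"delta_rot": [0.1,0.25,-1],"fingers": 0},
  ],
)

```text
clock: 11.3
position: [0.4101, -0.0345, 0.4132]
ee_rot: [0.203, 0.143, 0.966, 0.075]
contact_force: [-0.6, 0.7, -0.6]
width: 0.0294
gripper_force: 88.4
```

Call:
servo_tool(
  moves=[
    {"dp": [0,0,0],"delta_rot": [0,0,-0.9],"fingers": 0},
    {"dp": [0,0,0],"delta_rot": [0,0,0],"fingers": 0},
    {"dp": [0,0,0],"delta_rot": [0,0,0],"fingers": 0},
  ],
)

```text
clock: 11.6
position: [0.4098, -0.0357, 0.4134]
ee_rot: [0.207, 0.104, 0.971, 0.066]
contact_force: [0.6, -0.7, -1.0]
width: 0.0294
gripper_force: 88.5
```

```bash
python3 - <<'E'
from tgt import *
state()
B,o=spot('l');B=B@F@rz(.4)@F.T
for s in (.2,.05): show('l %g'%s,*tcp(B,o,s))
E
```

```text
{'clock': np.float64(11.6), 'qpos': array([-0.445, -0.211,  1.816,  0.279,  1.193, -1.861]), 'position': array([ 0.41 , -0.036,  0.413]), 'contact_force': array([ 0.574, -0.693, -0.971]), 'width': np.float64(0.029), 'gripper_force': np.float64(88.453)}
l 0.2 p [ 0.4131 -0.0285  0.4124] dp units [-0.0046  0.0365  0.0148] rot units [ 0.073 -0.017  0.004]
l 0.05 p [ 0.4754 -0.0169  0.2764] dp units [-0.0059  0.031   0.7648] rot units [ 0.073 -0.017  0.004]
```

Call:
servo_tool(
  moves=[
    {"dp": [0,0.03,0.1],"delta_rot": [0.07,0,0],"fingers": 0},
    {"dp": [0,0,0.18],"delta_rot": [0,0,0],"fingers": 0},
    {"dp": [0,0,0.18],"delta_rot": [0,0,0],"fingers": 0},
    {"dp": [0,0,0.17],"delta_rot": [0,0,0],"fingers": 0},
    {"dp": [0,0,0.04],"delta_rot": [0,0,0],"fingers": 0},
  ],
)

```text
clock: 12.1
position: [0.4653, -0.0188, 0.2895]
ee_rot: [0.203, 0.104, 0.972, 0.063]
contact_force: [-1.1, 1.2, -1.3]
width: 0.029
gripper_force: 88.4
```

Call:
servo_tool(
  moves=[
    {"dp": [0,0,0],"delta_rot": [0,0,0],"fingers": 0},
    {"dp": [0,0,0],"delta_rot": [0,0,0],"fingers": 0},
  ],
)

```text
clock: 12.3
position: [0.467, -0.0198, 0.2946]
ee_rot: [0.208, 0.104, 0.971, 0.062]
contact_force: [0.6, -0.3, -1.1]
width: 0.0294
gripper_force: 88.5
```

```bash
python3 - <<'E'
from tgt import *
from rig import imaging
import cv2
state()
B,o=spot('l');B=B@F@rz(.4)@F.T
show('l',*tcp(B,o,.05))
out=[]
for n,b in(("scene",(275,130,425,280)),("top",(265,110,415,260))):
    im,d=imaging.get_image(n);out.append(cv2.resize(im[b[1]:b[3],b[0]:b[2],::-1],(400,400),interpolation=cv2.INTER_CUBIC))
cv2.imwrite("pics/l1.png",np.hstack(out))
E
```

```text
{'clock': np.float64(12.3), 'qpos': array([-0.323, -0.049,  1.985,  0.28 ,  0.838, -1.83 ]), 'position': array([ 0.467, -0.02 ,  0.295]), 'contact_force': array([ 0.562, -0.316, -1.13 ]), 'width': np.float64(0.029), 'gripper_force': np.float64(88.476)}
l p [ 0.4754 -0.0169  0.2764] dp units [0.0014 0.0068 0.1007] rot units [-0.002  0.01   0.019]
```

View pics/l1.png

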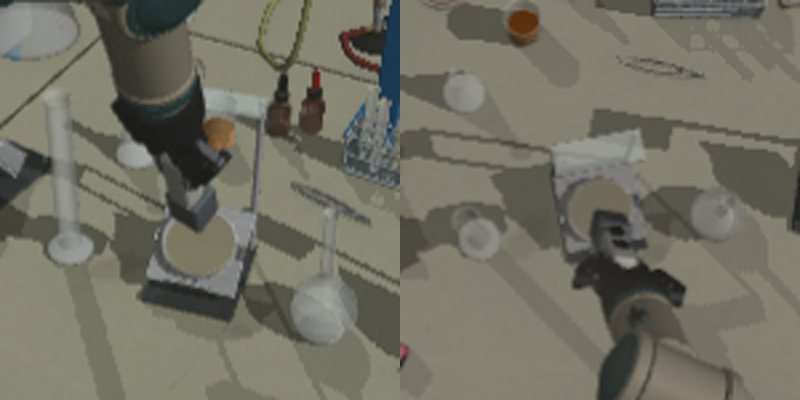

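The nose is over the covered dish: scene crop shows the nose at (197,215) and the dish at (200,243), and the glassware is undisturbed. I go 18 mm closer and hold.

Call:
servo_tool(
  moves=[
    {"dp": [0,0.005,0.05],"delta_rot": [0,0,0],"fingers": 0},
    {"dp": [0,0,0.04],"delta_rot": [0,0,0],"fingers": 0},
    {"dp": [0,0,0],"delta_rot": [0,0,0],"fingers": 0},
    {"dp": [0,0,0],"delta_rot": [0,0,0],"fingers": 0},
    {"dp": [0,0,0],"delta_rot": [0,0,0],"fingers": 0},
  ],
)

```text
clock: 12.9
position: [0.4743, -0.017, 0.2769]
ee_rot: [0.207, 0.103, 0.971, 0.062]
contact_force: [1.1, 0.3, -0.9]
width: 0.0293
gripper_force: 88.5
```

Call:
servo_tool(
  moves=[
    {"dp": [0,0,0],"delta_rot": [0,0,0],"fingers": 0},
    {"dp": [0,0,0],"delta_rot": [0,0,0],"fingers": 0},
    {"dp": [0,0,0],"delta_rot": [0,0,0],"fingers": 0},
    {"dp": [0,0,0],"delta_rot": [0,0,0],"fingers": 0},
    {"dp": [0,0,0],"delta_rot": [0,0,0],"fingers": 0},
  ],
)

```text
clock: 13.4
position: [0.4742, -0.017, 0.2769]
ee_rot: [0.207, 0.103, 0.971, 0.062]
contact_force: [-0.1, 0.1, -1.4]
width: 0.029
gripper_force: 88.5
```

Call:
servo_tool(
  moves=[
    {"dp": [0,0,0],"delta_rot": [0,0,0],"fingers": 0},
    {"dp": [0,0,0],"delta_rot": [0,0,0],"fingers": 0},
    {"dp": [0,0,0],"delta_rot": [0,0,0],"fingers": 0},
    {"dp": [0,0,0],"delta_rot": [0,0,0],"fingers": 0},
    {"dp": [0,0,0],"delta_rot": [0,0,0],"fingers": 0},
  ],
)

```text
clock: 13.9
position: [0.4742, -0.017, 0.2769]
ee_rot: [0.207, 0.103, 0.971, 0.062]
contact_force: [-0.1, -0.0, -1.3]
width: 0.0292
gripper_force: 88.5
```

```bash
python3 - <<'E'
from tgt import *
state()
B,o=spot('l');B=B@F@rz(.4)@F.T
show('l',*tcp(B,o,.05))
E
```

```text
{'clock': np.float64(13.9), 'qpos': array([-0.309, -0.02 ,  2.005,  0.286,  0.789, -1.832]), 'position': array([ 0.474, -0.017,  0.277]), 'contact_force': array([-0.08 , -0.012, -1.271]), 'width': np.float64(0.029), 'gripper_force': np.float64(88.516)}
l p [ 0.4754 -0.0169  0.2764] dp units [-0.0043  0.0014  0.0047] rot units [ 0.    -0.014  0.024]
```

Call:
servo_tool(
  moves=[
    {"dp": [0,0,0],"delta_rot": [0,0,0],"fingers": 0},
    {"dp": [0,0,0],"delta_rot": [0,0,0],"fingers": 0},
    {"dp": [0,0,0],"delta_rot": [0,0,0],"fingers": 0},
    {"dp": [0,0,0],"delta_rot": [0,0,0],"fingers": 0},
    {"dp": [0,0,0],"delta_rot": [0,0,0],"fingers": 0},
  ],
)

```text
clock: 14.4
position: [0.4742, -0.017, 0.2769]
ee_rot: [0.207, 0.103, 0.971, 0.062]
contact_force: [0.8, -0.1, -1.6]
width: 0.0293
gripper_force: 88.5
```

Call:
servo_tool(
  moves=[
    {"dp": [0,0,-0.1],"delta_rot": [0,0,0],"fingers": 0},
    {"dp": [0,0,-0.2],"delta_rot": [0,0,0],"fingers": 0},
    {"dp": [0,0,-0.2],"delta_rot": [0,0,0],"fingers": 0},
    {"dp": [0,0,-0.2],"delta_rot": [0,0,0],"fingers": 0},
    {"dp": [0,0,-0.2],"delta_rot": [0,0,0],"fingers": 0},
  ],
)

```text
clock: 14.9
position: [0.3986, -0.031, 0.4416]
ee_rot: [0.207, 0.103, 0.971, 0.062]
contact_force: [0.1, -0.6, -0.6]
width: 0.0295
gripper_force: 88.5
```

```bash
cat >> tgt.py <<'E'
def back(n,s,off=0):   # recorded grasp pose, s back along tool z, off along thermometer +x
    g=np.load("grasp.npz");w,x,y,zz=g['q'];R=Rt.from_quat([x,y,zz,w]).as_matrix()
    show(n,R,g['p']-R[:,2]*s-R[:,0]*off)
E
python3 - <<'E'
from tgt import *
state();back('home+.25',.25)
E
```

```text
{'clock': np.float64(14.9), 'qpos': array([-0.439, -0.239,  1.767,  0.262,  1.263, -1.833]), 'position': array([ 0.399, -0.031,  0.442]), 'contact_force': array([ 0.11 , -0.578, -0.615]), 'width': np.float64(0.029), 'gripper_force': np.float64(88.513)}
home+.25 p [0.3902 0.3683 0.3846] dp units [0.5999 1.8845 0.3966] rot units [ 1.178 -2.031 -1.216]
```

Call:
servo_tool(
  moves=[
    {"dp": [0.03,0.15,-0.02],"delta_rot": [0.12,-0.2,-0.12],"fingers": 0},
    {"dp": [0.03,0.2,-0.03],"delta_rot": [0.12,-0.2,-0.12],"fingers": 0},
    {"dp": [0.03,0.2,-0.03],"delta_rot": [0.12,-0.2,-0.12],"fingers": 0},
    {"dp": [0.03,0.2,-0.03],"delta_rot": [0.12,-0.2,-0.12],"fingers": 0},
    {"dp": [0.03,0.2,0],"delta_rot": [0.12,-0.2,-0.12],"fingers": 0},
  ],
)

```text
clock: 15.4
position: [0.394, 0.1611, 0.4735]
ee_rot: [0.256, 0.084, 0.963, 0.022]
contact_force: [0.8, -0.8, -2.1]
width: 0.0287
gripper_force: 88.6
```

Call:
servo_tool(
  moves=[
    {"dp": [0.03,0.2,0],"delta_rot": [0.12,-0.2,-0.12],"fingers": 0},
    {"dp": [0.03,0.2,0],"delta_rot": [0.12,-0.2,-0.12],"fingers": 0},
    {"dp": [0.03,0.2,0],"delta_rot": [0.12,-0.2,-0.12],"fingers": 0},
    {"dp": [0.03,0.2,0],"delta_rot": [0.12,-0.2,-0.12],"fingers": 0},
    {"dp": [0,0,0],"delta_rot": [0.12,-0.2,-0.12],"fingers": 0},
  ],
)

```text
clock: 15.9
position: [0.397, 0.3269, 0.4674]
ee_rot: [0.298, 0.06, 0.952, -0.017]
contact_force: [-0.8, -1.5, -1.8]
width: 0.029
gripper_force: 88.9
```

```bash
python3 - <<'E'
from tgt import *
state();back('home+.2',.2);back('home+.15',.15)
E
```

```text
{'clock': np.float64(15.9), 'qpos': array([ 0.815, -0.016,  1.584, -0.509,  1.228, -0.541]), 'position': array([0.397, 0.327, 0.467]), 'contact_force': array([-0.814, -1.517, -1.757]), 'width': np.float64(0.029), 'gripper_force': np.float64(88.921)}
home+.2 p [0.4187 0.3647 0.3437] dp units [0.2841 0.199  0.5566] rot units [ 0.029 -0.058  0.031]
home+.15 p [0.4472 0.361  0.3028] dp units [0.2827 0.1983 0.8066] rot units [ 0.029 -0.058  0.031]
```

Call:
servo_tool(
  moves=[
    {"dp": [0.09,0.1,0.1],"delta_rot": [0.03,-0.06,0.03],"fingers": 0},
    {"dp": [0.1,0.1,0.15],"delta_rot": [0,0,0],"fingers": 0},
    {"dp": [0.08,0,0.15],"delta_rot": [0,0,0],"fingers": 0},
    {"dp": [0,0,0.1],"delta_rot": [0,0,0],"fingers": 0},
    {"dp": [0,0,0],"delta_rot": [0,0,0],"fingers": 0},
  ],
)

```text
clock: 16.4
position: [0.4155, 0.3586, 0.3525]
ee_rot: [0.3, 0.064, 0.952, -0.022]
contact_force: [-1.0, -0.4, -1.7]
width: 0.0292
gripper_force: 88.9
```

```bash
python3 - <<'E'
from tgt import *
state();back('home+.1 off',.1,.003);back('home',0,.002)
E
```

```text
{'clock': np.float64(16.4), 'qpos': array([ 0.839,  0.099,  1.745, -0.595,  1.015, -0.348]), 'position': array([0.415, 0.359, 0.353]), 'contact_force': array([-0.964, -0.385, -1.717]), 'width': np.float64(0.029), 'gripper_force': np.float64(88.938)}
home+.1 off p [0.4782 0.3571 0.2636] dp units [-0.0007  0.037   0.5428] rot units [-0.094 -0.027 -0.026]
home p [0.5344 0.35   0.1812] dp units [0.003  0.0417 1.0428] rot units [-0.094 -0.027 -0.026]
```

Call:
servo_tool(
  moves=[
    {"dp": [0,0.035,0.1],"delta_rot": [-0.09,-0.03,-0.03],"fingers": 0},
    {"dp": [0,0,0.15],"delta_rot": [0,0,0],"fingers": 0},
    {"dp": [0,0,0.15],"delta_rot": [0,0,0],"fingers": 0},
    {"dp": [0,0,0.12],"delta_rot": [0,0,0],"fingers": 0},
    {"dp": [0,0,0],"delta_rot": [0,0,0],"fingers": 0},
  ],
)

```text
clock: 16.9
position: [0.4773, 0.3581, 0.2697]
ee_rot: [0.302, 0.063, 0.951, -0.018]
contact_force: [0.7, -0.6, -0.9]
width: 0.0292
gripper_force: 88.8
```

Call:
servo_tool(
  moves=[
    {"dp": [0,0,0],"delta_rot": [0,0,0],"fingers": 0},
    {"dp": [0,0,0],"delta_rot": [0,0,0],"fingers": 0},
  ],
)

```text
clock: 17.1
position: [0.4769, 0.3596, 0.2736]
ee_rot: [0.305, 0.062, 0.95, -0.015]
contact_force: [0.4, 0.5, -1.9]
width: 0.0291
gripper_force: 88.8
```

```bash
python3 - <<'E'
from tgt import *
state();back('home+.1',.1,.003);back('home',0,.003)
E
```

```text
{'clock': np.float64(17.1), 'qpos': array([ 0.745,  0.213,  1.818, -0.666,  0.794, -0.294]), 'position': array([0.477, 0.36 , 0.274]), 'contact_force': array([ 0.434,  0.475, -1.905]), 'width': np.float64(0.029), 'gripper_force': np.float64(88.836)}
home+.1 p [0.4782 0.3571 0.2636] dp units [ 0.0226 -0.0122  0.045 ] rot units [ 0.065  0.075 -0.03 ]
home p [0.5352 0.3499 0.1818] dp units [ 0.0263 -0.0154  0.545 ] rot units [ 0.065  0.075 -0.03 ]
```

Call:
servo_tool(
  moves=[
    {"dp": [0.024,-0.014,0.05],"delta_rot": [0.065,0.075,-0.03],"fingers": 0},
    {"dp": [0,0,0.1],"delta_rot": [0,0,0],"fingers": 0},
    {"dp": [0,0,0.1],"delta_rot": [0,0,0],"fingers": 0},
    {"dp": [0,0,0],"delta_rot": [0,0,0],"fingers": 0},
    {"dp": [0,0,0],"delta_rot": [0,0,0],"fingers": 0},
  ],
)

```text
clock: 17.6
position: [0.5008, 0.3529, 0.2279]
ee_rot: [0.3, 0.062, 0.952, -0.02]
contact_force: [0.6, -0.3, -0.9]
width: 0.0291
gripper_force: 88.9
```

```bash
python3 - <<'E'
from tgt import *
state();back('home',0,.002)
E
```

```text
{'clock': np.float64(17.6), 'qpos': array([ 0.703,  0.279,  1.853, -0.715,  0.704, -0.254]), 'position': array([0.501, 0.353, 0.228]), 'contact_force': array([ 0.634, -0.292, -0.882]), 'width': np.float64(0.029), 'gripper_force': np.float64(88.938)}
home p [0.5344 0.35   0.1812] dp units [-0.0043  0.0075  0.2878] rot units [-0.029 -0.025  0.012]
```

Call:
servo_tool(
  moves=[
    {"dp": [-0.004,0.007,0.07],"delta_rot": [-0.03,-0.02,0.01],"fingers": 0},
    {"dp": [0,0,0.07],"delta_rot": [0,0,0],"fingers": 0},
    {"dp": [0,0,0.07],"delta_rot": [0,0,0],"fingers": 0},
    {"dp": [0,0,0],"delta_rot": [0,0,0],"fingers": 0},
    {"dp": [0,0,0],"delta_rot": [0,0,0],"fingers": 0},
  ],
)

```text
clock: 18.1
position: [0.5258, 0.3508, 0.1929]
ee_rot: [0.3, 0.062, 0.952, -0.019]
contact_force: [-0.7, 0.6, -1.6]
width: 0.0293
gripper_force: 89.0
```

```bash
python3 - <<'E'
from tgt import *
state();back('home',0,.001)
E
```

```text
{'clock': np.float64(18.1), 'qpos': array([ 0.668,  0.34 ,  1.867, -0.773,  0.628, -0.205]), 'position': array([0.526, 0.351, 0.193]), 'contact_force': array([-0.716,  0.574, -1.56 ]), 'width': np.float64(0.029), 'gripper_force': np.float64(88.994)}
home p [0.5336 0.3501 0.1806] dp units [0.0033 0.0013 0.0725] rot units [-0.008 -0.013  0.006]
```

Call:
servo_tool(
  moves=[
    {"dp": [0.003,0,0.03],"delta_rot": [0,0,0],"fingers": 0},
    {"dp": [0,0,0.02],"delta_rot": [0,0,0],"fingers": 0},
    {"dp": [0.004,0,0.01],"delta_rot": [0,0,0],"fingers": 0},
    {"dp": [0,0,0],"delta_rot": [0,0,0],"fingers": 0},
    {"dp": [0,0,0],"delta_rot": [0,0,0],"fingers": 0},
  ],
)

```text
clock: 18.6
position: [0.5314, 0.3505, 0.1832]
ee_rot: [0.301, 0.062, 0.951, -0.018]
contact_force: [-0.2, -0.2, -2.0]
width: 0.0292
gripper_force: 89.0
```

```bash
python3 - <<'E'
from tgt import *
state();back('home',0,0)
E
```

```text
{'clock': np.float64(18.6), 'qpos': array([ 0.661,  0.356,  1.872, -0.794,  0.607, -0.184]), 'position': array([0.531, 0.351, 0.183]), 'contact_force': array([-0.16 , -0.227, -2.016]), 'width': np.float64(0.029), 'gripper_force': np.float64(88.999)}
home p [0.5328 0.3502 0.1801] dp units [ 0.0034 -0.0008  0.0171] rot units [ 0.006 -0.001  0.004]
```

Call:
servo_tool(
  moves=[
    {"dp": [0.003,0,0.01],"delta_rot": [0,0,0],"fingers": 0},
    {"dp": [0,0,0.008],"delta_rot": [0,0,0],"fingers": 0},
    {"dp": [0,0,0],"delta_rot": [0,0,0],"fingers": 0},
    {"dp": [0,0,0],"delta_rot": [0,0,0],"fingers": 0},
  ],
)

```text
clock: 19.0
position: [0.5329, 0.3504, 0.1802]
ee_rot: [0.301, 0.062, 0.951, -0.018]
contact_force: [-1.6, -0.7, 1.8]
width: 0.0292
gripper_force: 89.4
```

```bash
python3 - <<'E'
from tgt import *
state();back('home',0,0)
E
```

```text
{'clock': np.float64(19.0), 'qpos': array([ 0.659,  0.361,  1.873, -0.801,  0.601, -0.178]), 'position': array([0.533, 0.35 , 0.18 ]), 'contact_force': array([-1.638, -0.651,  1.787]), 'width': np.float64(0.029), 'gripper_force': np.float64(89.382)}
home p [0.5328 0.3502 0.1801] dp units [ 0.0009 -0.0009  0.0003] rot units [0.008 0.001 0.003]
```

It is seated: the axial force turned to contact at the recorded home pose. Now I release and withdraw.

Call:
servo_tool(
  moves=[
    {"dp": [0,0,0],"delta_rot": [0,0,0],"fingers": 0.36},
    {"dp": [0,0,0],"delta_rot": [0,0,0],"fingers": 0.45},
    {"dp": [0,0,0],"delta_rot": [0,0,0],"fingers": 0.7},
    {"dp": [0,0,0],"delta_rot": [0,0,0],"fingers": 1},
    {"dp": [0,0,0],"delta_rot": [0,0,0],"fingers": 1},
  ],
  force=20,
)

```text
clock: 19.5
position: [0.5331, 0.3503, 0.1799]
ee_rot: [0.301, 0.062, 0.951, -0.018]
contact_force: [0.3, 0.5, 1.3]
width: 0.0798
gripper_force: 0.0
```

Call:
servo_tool(
  moves=[
    {"dp": [0,0,0],"delta_rot": [0,0,0],"fingers": 1},
    {"dp": [0,0,-0.1],"delta_rot": [0,0,0],"fingers": 1},
    {"dp": [0,0,-0.2],"delta_rot": [0,0,0],"fingers": 1},
    {"dp": [0,0,-0.2],"delta_rot": [0,0,0],"fingers": 1},
    {"dp": [0,0,-0.2],"delta_rot": [0,0,0],"fingers": 1},
  ],
)

```text
clock: 20.0
position: [0.4523, 0.3602, 0.2953]
ee_rot: [0.301, 0.062, 0.952, -0.018]
contact_force: [1.5, 0.2, 0.1]
width: 0.0857
gripper_force: 0.0
```

Call:
servo_tool(
  moves=[
    {"dp": [0,0,-0.1],"delta_rot": [0,0,0],"fingers": 1},
    {"dp": [0,0,0],"delta_rot": [0,0,0],"fingers": 1},
    {"dp": [0,0,0],"delta_rot": [0,0,0],"fingers": 1},
  ],
)

```text
clock: 20.3
position: [0.4416, 0.3617, 0.3106]
ee_rot: [0.301, 0.061, 0.951, -0.018]
contact_force: [0.8, 0.2, -0.4]
width: 0.0855
gripper_force: 0.0
```

```bash
python3 - <<'E'
from tgt import *
from rig import imaging
import cv2
state()
out=[]
for n,b in(("scene",(225,130,325,230)),("top",(205,130,305,230))):
    im,d=imaging.get_image(n);out.append(cv2.resize(im[b[1]:b[3],b[0]:b[2],::-1],(400,400),interpolation=cv2.INTER_CUBIC))
cv2.imwrite("pics/end.png",np.hstack(out))
E
```

```text
{'clock': np.float64(20.3), 'qpos': array([ 0.8  ,  0.153,  1.791, -0.625,  0.901, -0.319]), 'position': array([0.442, 0.362, 0.311]), 'contact_force': array([ 0.784,  0.215, -0.383]), 'width': np.float64(0.085), 'gripper_force': np.float64(0.0)}
```

View pics/end.png

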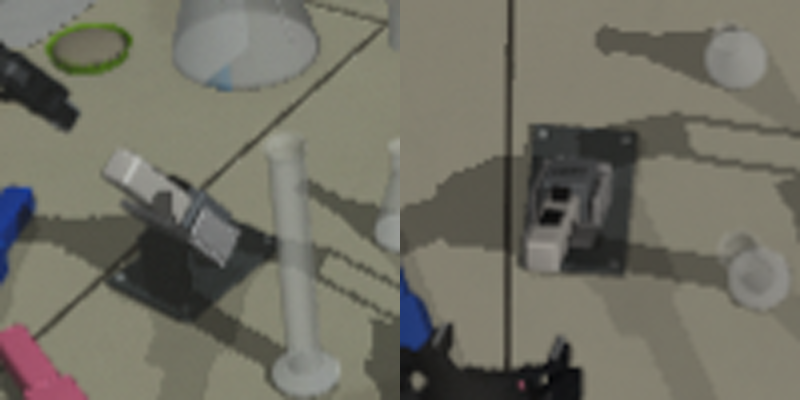

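The thermometer lies in its rest as at the start (top crop, handle end at (545,250)). The gripper is clear and the cylinder is standing.

```bash
python3 -c "
from rig import manip
print(manip.sign_off())"
```

```text
the job is handed in; nothing more can be done
None
```

The thermometer was held square to each dish at about 5 cm for about two seconds, the taller stand first, then laid back nose down in its rest and released; the job is handed in at about 20 s on the clock, and the hand-in returned no verdict.

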